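Set and lock the second leg of a light bar

TASK

The light bar of this stand goes level across two telescopic legs; one leg is already set and locked, the other is still down with its cam lever open. Take the low leg by the grip of its open lever, raise its tube to the same height as the locked leg's, and with the tube held at that height swing the lever fully shut, without letting the tube drop. Finish still holding the lever's grip, and leave the locked leg and the other things alone.

Things in the scene. Friction and masses are not known exactly. Their poses are not given: they have to be found in the camera images.
- leg_a: the leg that is down, left or right of its twin. Dark steel foot 110 mm across, bright 22 mm upright post with black rings every 10 mm, and over it a sliding aluminium tube (29 mm thick, 120 mm long, black clamp round its lower end, steel U cradle on top). Origin under the foot's middle, on the tube's axis
- leg_a_tube (a joint): height setting (m) of the leg that is down: 0 = tube fully down, 0.07 = fully up. Tube and lever weigh about 0.45 kg together and slide freely while the lever is open: let go, they drop to the bottom
- leg_a_lever (a joint): cam lever on that leg's clamp (rad): 0 = shut against its stop, tube clamped; 1.3 to 1.65 = open, as at the start, tube free (range 0 to 1.75). Turns about an upright pin on the clamp; shuts clockwise seen from above. The cam bites over the last 0.8 rad, dead centre at 0.1; takes about 1 N at the grip at first, up to 6 N at the end. It rides up and down with the tube and stays at the angle where it is left
- leg_a_grip (a point): middle of the upright round rubber grip at the end of that lever: 16 mm diameter, 48 mm tall (24 mm above and below this point), free all round; the lever's steel arm comes up to it from below. It is 90 mm from the pin, and turns about it in a level circle. Its y axis points from the pin to the grip, z up
- leg_a_hinge (a point): point on the axis of that lever's upright pin, at the height of the grip's middle (it rides with the tube). Same axes as the grip: y points to the grip
- leg_a_cradle (a point): floor of the cradle on top of that leg's tube, on the tube's axis, z up; the cradle's two cheeks rise 25 mm above it. The lever's pin is 28 mm from this axis. With the tube fully down it is 156 mm above the table, and it lies 25 mm above the grip's middle at every setting
- leg_b_tube (a joint): height setting (m) of the twin leg, which is already set, same scale as leg_a_tube (0.025 to 0.06 at the start). Equal values mean cradles at equal height. Identical leg, lever shut
- leg_b_lever (a joint): cam lever of the twin leg (rad), shut at 0 at the start
- leg_b_cradle (a point): floor of the cradle on top of the twin leg, on the tube's axis, z up
- light_bar: aluminium light bar, 416 mm long, 28 mm wide and 21 mm high, lying on the table along its own y; origin under its middle; to be laid in the cradles later, not now
- torch: black pocket torch, 113 mm long along its own y, 26 mm thick, lying on the table; origin on its underside
- tape_roll: roll of brown tape, 96 mm across, 48 mm high, lying flat; origin under its middle

How it is judged:
By the outcome, as a careful person would: the job done as asked, in the order asked, and still so for the second after the job is handed in, while the arm keeps its last pose, push and grip.
It also fails if it takes over 35 s, if anything falls off the work surface, if the arm or the gripper's body presses on something with over 40 N, if the wrist force passes 120 N, or if a joint passes its speed limit or range.

ROBOT

A 7-joint arm with a two-finger parallel gripper is mounted at the origin on a cart in front of the work surface, level with it; the furniture and walls round the work are solid. World frame = base frame: x ahead of the robot, y to its left, z up, the work surface at z = 0. Lengths are in mm, angles in rad, forces in N, time in s.
With the tool pointing down it reaches from about 400 to 875 mm from the base axis. Payload 19.3 kg.
Tool frame: the origin (TCP) lies at the very end of the fingers, on their centre line; the grasp point (between the pads) lies 19 mm behind it (grip_point_offset is the z of the grasp point in the tool frame, in mm); z points along the fingers, y is the line along which they close (so a half turn about z gives the same grasp; the last joint's range is limited). The gripper opens to 85 mm and grips with 20 to 120 N. Pads are 22 mm wide; open, the fingers measure 114 mm over their backs; the gripper's body (76 mm by 85 mm) begins 54 mm behind the grasp point. The pads swing forward as they close: fully open they stand 13 mm farther back than shut.
Start: joints at [1.09, 0.521, -0.036, 1.599, 0.021, 1.021, -0.113], TCP at [249.561, -573.004, 231.291] pointing down, gripper open.
Joint ranges: [-2.91, 2.91], [-0.3, 2.13], [-1.5, 1.42], [0.17, 2.43], [-1.26, 4.41], [0.16, 1.93], [-2.52, 2.52]. Speed limits (rad/s): [1.89, 1.89, 2.39, 2.39, 3.01, 3.01, 3.01].

INTERFACE

Orientations are given as a 3x3 rotation matrix whose columns are the frame's x, y, z axes.
In Python, from workcell import movep, movel, goto_joints, open_gripper, clamp, wait, inverse_kinematics, read_state, camera, PlanningError, finish_job, grip_point_offset gives the robot as it stands. Calls block until the motion is done:
- movep(position, orientation): joint-space move of the TCP to a pose.
- movel(position, frame=None, max_speed=150, guard=None): straight line of the TCP; frame=None keeps the orientation; max_speed is the mean speed in mm/s. With guard (N) it stops when the force on the tool has changed by that much, and returns True; else False.
- goto_joints(angles): joint-space move.
- open_gripper() and clamp(): open the fingers fully, or close them until they stop; the grip force is fixed at half the most.
- wait(seconds).
- inverse_kinematics(position, orientation): joint angles nearest the present ones, or None.
- read_state(): the state.
- camera(name): name is "side" or "top" or "wrist"; returns a dict with "image" (384x512x3 uint8, blue, green, red), "range_z" (384x512 float32, mm along the optical axis (not along the pixel's ray), 0 where there is no reading), "fx", "fy", "cx", "cy" (pixels), "cam_to_world" (4x4, takes a point from camera to world coordinates). Camera axes: x right, y up, looking along -z (the intrinsics and any distortion apply to the point x, -y, -z); pixel columns grow to the right and rows downward; lengths in mm; the calibration is good to about 2 mm. A picture is of the moment at which its call begins.
A pose or a line that the arm cannot do raises PlanningError and nothing moves.
- finish_job(): hands the job in; it is judged then, once.
The state is a dict: "time": time; "qpos": joint angles; "qvel": joint speeds; "joint_efforts": joint torques, N m; "eef_pos": TCP position; "tool_rot": TCP orientation; "ft_force": force on the tool from outside, world axes, zero at the start; "torque": the same for the moment, N m; "finger_gap": finger opening in mm; "gripper_force": force on a finger pad.
Only numpy, scipy, OpenCV 4.12 (cv2) and the standard library are available. Lean on these libraries where they do the work, as an engineer would, in place of code of your own. Each camera call takes 0.05 s, during which the arm holds its last target. There are 200 camera calls.

## Working session

There is one attempt and no reset: what is moved stays moved. The work goes in short steps, each a Python script; the robot and the scene stay as the last script left them, time stands still between calls to the robot, and variables do not carry over. Pictures are saved under pics/ and viewed, at most 10 in all, crops included, and the job is handed in when it is done.

```bash
mkdir -p pics; ls
python3 - <<'E'
from workcell import *
import cv2, numpy as np, pickle
d={}
for n in("side","top"):
    c=camera(n); d[n]=c; cv2.imwrite(f"pics/{n}0.png",c["image"]); print(n,c["fx"],c["cx"],c["cy"],np.round(c["cam_to_world"],3).tolist(),[k for k in c])
pickle.dump(d,open("c0.pkl","wb"))
s=read_state(); print(s["time"],s["finger_gap"],s["tool_rot"],grip_point_offset)
E
```

```text
pics
side 352.56754095907553 252.9207280698777 186.0092292044966 [[-0.976, 0.126, -0.176, 339.674], [-0.215, -0.651, 0.728, 859.557], [-0.023, 0.749, 0.663, 939.898], [0.0, 0.0, 0.0, 1.0]] ['image', 'range_z', 'fx', 'fy', 'cx', 'cy', 'cam_to_world']
top 420.6100737945435 254.2569384998757 200.26954340364242 [[0.004, 0.989, -0.146, 357.284], [-1.0, 0.002, -0.012, -27.286], [-0.012, 0.146, 0.989, 1447.076], [0.0, 0.0, 0.0, 1.0]] ['image', 'range_z', 'fx', 'fy', 'cx', 'cy', 'cam_to_world']
0.1 85.39057159715054 [[ 9.16781314e-01  3.99389321e-01 -4.39693756e-04]
 [ 3.99389560e-01 -9.16780887e-01  8.85799285e-04]
 [-4.93240570e-05 -9.87693328e-04 -9.99999511e-01]] -18.700000000000003
```

View pics/side0.png

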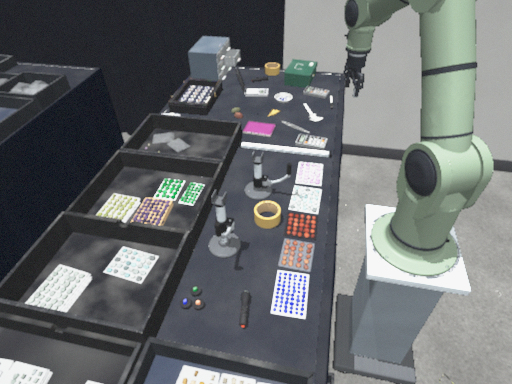

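View pics/top0.png

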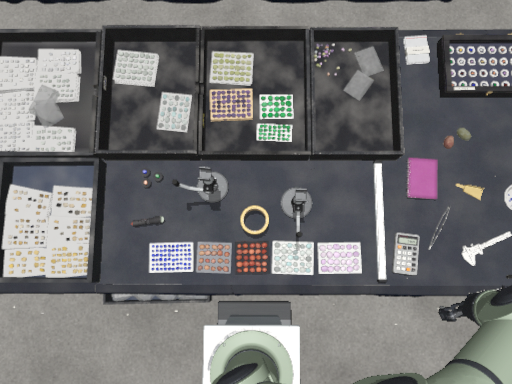

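The two legs are near top pixels (208,183) and (298,203), both with levers visible. I'll enlarge them to tell them apart.

```bash
cat > h.py <<'E'
import numpy as np
def px2w(c,u,v,z=None):
    u=np.asarray(u,float);v=np.asarray(v,float)
    r=c["range_z"][np.round(v).astype(int),np.round(u).astype(int)] if z is None else z
    p=np.stack([(u-c["cx"])/c["fx"]*r,-(v-c["cy"])/c["fy"]*r,-r*np.ones_like(u)],-1)
    M=np.asarray(c["cam_to_world"]); return p@M[:3,:3].T+M[:3,3]
def onplane(c,u,v,z):
    M=np.asarray(c["cam_to_world"]); d=M[:3,:3]@np.array([(u-c["cx"])/c["fx"],-(v-c["cy"])/c["fy"],-1])
    return M[:3,3]+d*(z-M[2,3])/d[2]
E
python3 - <<'E'
import cv2,pickle,numpy as np
from h import *
d=pickle.load(open("c0.pkl","rb"))
t=d["top"]["image"][160:250,165:325]; s=d["side"]["image"][140:270,190:310]
cv2.imwrite("pics/z1.png",cv2.resize(t,None,fx=5,fy=5,interpolation=cv2.INTER_CUBIC))
cv2.imwrite("pics/z2.png",cv2.resize(s,None,fx=4.5,fy=4.5,interpolation=cv2.INTER_CUBIC))
for n,(a,b,e,f) in {"top":(160,250,165,325)}.items():
    c=d[n]; V,U=np.mgrid[a:b,e:f]; P=px2w(c,U.ravel(),V.ravel()); ok=P[:,2]>95
    for i in np.where(ok)[0]: print(U.ravel()[i],V.ravel()[i],P[i].round().astype(int).tolist(),end="; ")
E
```

```text
183 160 [357, -27, 1447]; 275 165 [357, -27, 1447]; 253 166 [357, -27, 1447]; 170 167 [357, -27, 1447]; 199 167 [634, 151, 237]; 200 167 [635, 148, 234]; 201 167 [635, 145, 236]; 202 167 [635, 143, 233]; 203 167 [635, 139, 236]; 204 167 [635, 136, 236]; 205 167 [635, 134, 235]; 206 167 [634, 130, 237]; 207 167 [635, 128, 235]; 208 167 [635, 125, 234]; 200 168 [633, 149, 230]; 201 168 [633, 146, 230]; 202 168 [633, 143, 230]; 203 168 [632, 139, 236]; 204 168 [632, 137, 235]; 205 168 [632, 133, 236]; 206 168 [632, 131, 234]; 207 168 [632, 127, 237]; 208 168 [632, 125, 233]; 209 168 [632, 122, 233]; 210 168 [632, 119, 235]; 200 169 [635, 152, 209]; 201 169 [632, 147, 220]; 202 169 [633, 145, 215]; 203 169 [633, 142, 218]; 204 169 [633, 139, 217]; 205 169 [632, 136, 219]; 206 169 [632, 132, 221]; 207 169 [632, 129, 221]; 208 169 [631, 126, 224]; 209 169 [631, 123, 226]; 210 169 [631, 120, 226]; 200 170 [631, 151, 213]; 201 170 [633, 150, 203]; 202 170 [632, 146, 208]; 203 170 [631, 143, 211]; 204 170 [631, 139, 212]; 205 170 [631, 137, 209]; 206 170 [631, 134, 210]; 207 170 [631, 131, 21
[... 15733 characters left out ...]
97 234 [444, -143, 154]; 298 234 [444, -146, 153]; 299 234 [443, -149, 155]; 300 234 [444, -152, 154]; 301 234 [444, -155, 152]; 302 234 [444, -158, 152]; 178 235 [357, -27, 1447]; 234 235 [357, -27, 1447]; 296 235 [443, -143, 114]; 297 235 [441, -143, 146]; 298 235 [441, -146, 154]; 299 235 [440, -148, 158]; 300 235 [441, -152, 150]; 301 235 [441, -155, 150]; 297 236 [439, -145, 127]; 298 236 [438, -146, 148]; 299 236 [438, -149, 151]; 300 236 [437, -151, 158]; 301 236 [357, -27, 1447]; 195 237 [357, -27, 1447]; 224 237 [357, -27, 1447]; 298 237 [436, -149, 120]; 299 237 [437, -152, 116]; 314 238 [357, -27, 1447]; 273 241 [357, -27, 1447]; 235 243 [357, -27, 1447]; 310 244 [357, -27, 1447];
```

View pics/z1.png

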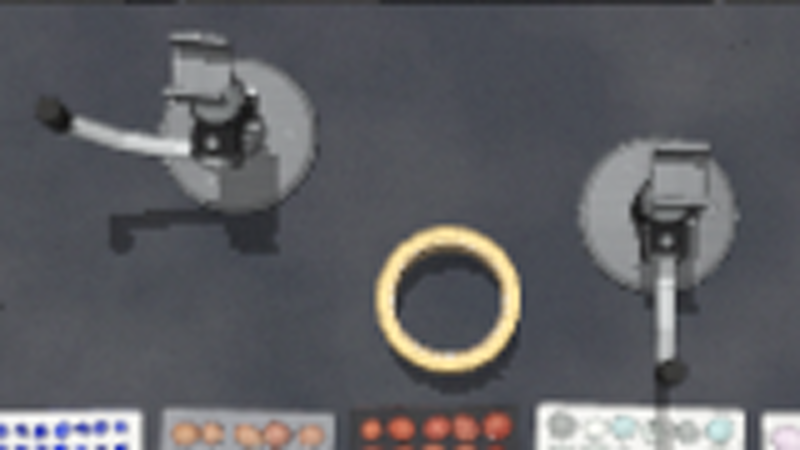

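View pics/z2.png

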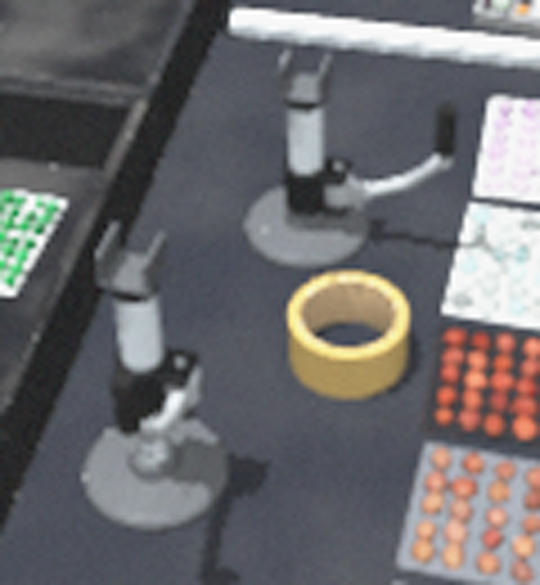

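Leg A (down) is the right-hand one: cradle about (562,-153), z≈155, and open grip about (444,-150). Leg B (locked) is on the left, with its cradle at z≈209. Next I'll refine these figures, check IK along the swing, and hover for a wrist view.

```bash
cat >> h.py <<'E'
def frame(th,flip):
    # tool down, closing axis tangential to a lever pointing at world angle th
    y=np.array([-np.sin(th),np.cos(th),0])*flip; z=np.array([0,0,-1.]); return np.stack([np.cross(y,z),y,z],1)
E
python3 - <<'E'
import cv2,pickle,numpy as np
from h import *
from workcell import *
d=pickle.load(open("c0.pkl","rb")); c=d["top"]
def fl(r0,r1,c0,c1):
    V,U=np.mgrid[r0:r1,c0:c1]; P=px2w(c,U.ravel(),V.ravel()); return np.median(P,0).round(1),P.mean(0).round(1),P[:,2].std()
print("A",fl(193,200,296,305)); print("B",fl(171,178,201,210))
pa=onplane(c,298.4,208.2,77); pb=onplane(c,207.6,189,131); print(pa,pb)
g=np.array([444,-149.5]); th=np.arctan2(g[1]-pa[1],g[0]-pa[0]); print("th",np.degrees(th),np.hypot(*(g-pa[:2])))
pin=np.array([534,-152])
for f in(1,-1):
    for z in(230,112,166):
        for k in np.linspace(0,1,5):
            t=np.pi-1.6*k; p=pin+90*np.array([np.cos(t),np.sin(t)])
            q=inverse_kinematics([*p,z],frame(t,f)); print(f,z,round(t,2),None if q is None else np.round(q,2))
for f in(1,-1):
  try:
    movep([444,-149.5,270],frame(np.pi,f)); break
  except PlanningError as e: print(e)
w=camera("wrist"); pickle.dump(w,open("w1.pkl","wb")); cv2.imwrite("pics/w1.png",w["image"]); print(f,read_state()["qpos"],w["fx"],np.round(w["cam_to_world"],3).tolist(),read_state()["time"])
E
```

```text
A (array([ 561.5, -153.2,  154.6]), array([ 561.5, -153.2,  154.8]), np.float64(2.835003303325595))
B (array([619.3, 136.8, 208.8]), array([619.3, 136.6, 208.9]), np.float64(2.539912848208587))
[ 533.22418924 -155.07062005   77.        ] [587.15114233 137.64829511 131.        ]
th 176.42743435488003 89.39791805775967
1 230 3.14 [ 0.33  0.28 -0.15  1.99  0.05  0.87 -1.42]
1 230 2.74 [ 0.2   0.27 -0.08  2.    0.03  0.87 -1.88]
1 230 2.34 [ 0.08  0.29 -0.02  1.97  0.01  0.88 -2.32]
1 230 1.94 [-0.47  0.4   0.65  1.93 -0.3   0.91 -2.44]
1 230 1.54 [-0.76  0.73  1.23  1.86 -0.77  1.13 -2.41]
1 112 3.14 [ 0.28  0.47 -0.09  2.1   0.08  0.58 -1.44]
1 112 2.74 [ 0.12  0.46  0.01  2.11 -0.01  0.57 -1.84]
1 112 2.34 [-0.01  0.48  0.09  2.08 -0.08  0.58 -2.24]
1 112 1.94 [-0.2   0.53  0.29  2.02 -0.25  0.62 -2.51]
1 112 1.54 [-0.53  0.71  0.79  1.95 -0.72  0.78 -2.49]
1 166 3.14 [ 0.3   0.37 -0.12  2.06  0.07  0.71 -1.43]
1 166 2.74 [ 0.15  0.37 -0.03  2.07  0.02  0.7  -1.86]
1 166 2.34 [ 0.03  0.39  0.04  2.04 -0.02  0.71 -2.29]
1 166 1.94 [-0.3   0.46  0.42  1.99 -0.27  0.75 -2.49]
1 166 1.54 
[... 418 characters left out ...]
0.49  0.68  0.83]
-1 112 2.34 [ 0.53  0.54 -0.62  2.06  0.48  0.69  0.37]
-1 112 1.94 [ 0.43  0.56 -0.55  1.99  0.44  0.71 -0.02]
-1 112 1.54 [ 0.36  0.59 -0.48  1.91  0.39  0.74 -0.38]
-1 166 3.14 [ 0.78  0.46 -0.75  2.04  0.43  0.81  1.36]
-1 166 2.74 [ 0.66  0.43 -0.68  2.05  0.38  0.79  0.92]
-1 166 2.34 [ 0.57  0.45 -0.66  2.01  0.38  0.8   0.46]
-1 166 1.94 [ 0.47  0.48 -0.59  1.95  0.36  0.82  0.05]
-1 166 1.54 [ 0.39  0.51 -0.52  1.87  0.33  0.85 -0.33]
1 [ 0.34433597  0.23061523 -0.17173246  1.94175352  0.04736818  0.97318913
 -1.42148018] 321.38633549901294 [[-0.001, 0.961, 0.275, 514.109], [-1.0, -0.001, -0.0, -151.057], [-0.0, -0.275, 0.961, 412.704], [0.0, 0.0, 0.0, 1.0]] 1.8583
```

View pics/w1.png

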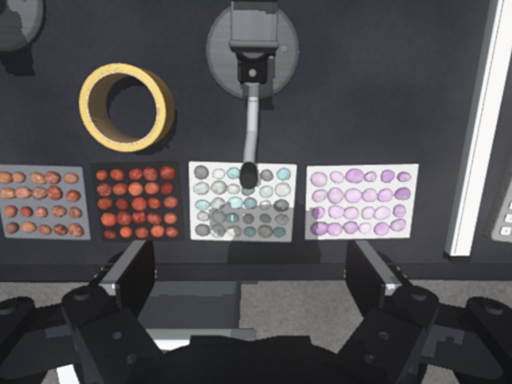

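The wrist view shows the grip at about (249,175), the pin at about (252,72) and the cradle's near cheek at row 45. I'll switch to the other yaw (flip -1), whose joints stay well inside their ranges, and compute the grip and pin from this picture's depth.

Run:
```python
import cv2,pickle,numpy as np
from h import *
from workcell import *
w=pickle.load(open("w1.pkl","rb"))
V,U=np.mgrid[155:195,238:262]; P=px2w(w,U.ravel(),V.ravel())
m=(P[:,2]>149)&(P[:,2]<165); print("grip top",P[m].mean(0).round(1),np.median(P[m],0).round(1),P[m].min(0).round(1),P[m].max(0).round(1),m.sum())
V,U=np.mgrid[68:77,247:258]; P=px2w(w,U.ravel(),V.ravel()); print("pin",np.median(P,0).round(1),px2w(w,[252],[72]))
V,U=np.mgrid[0:45,225:285]; P=px2w(w,U.ravel(),V.ravel()); m=(P[:,2]>170)&(P[:,2]<190)
print("cheek",P[m].min(0).round(1),P[m].max(0).round(1)); m=(P[:,2]>150)&(P[:,2]<160);print("floor",P[m].mean(0).round(1))
im=w["image"][0:200,190:310]; cv2.imwrite("pics/w1z.png",cv2.resize(im,None,fx=3,fy=3,interpolation=cv2.INTER_CUBIC))
movep([450,-150,270],frame(np.pi,-1))
w=camera("wrist"); pickle.dump(w,open("w2.pkl","wb")); cv2.imwrite("pics/w2.png",w["image"]); print(np.round(w["cam_to_world"],2).tolist(),read_state()["time"],read_state()["ft_force"])
```

```text
grip top [ 447.6 -149.3  154.6] [ 447.6 -149.4  154.8] [ 439.7 -157.   149.6] [ 454.7 -141.9  156.9] 279
pin [ 536.7 -153.1   73.8] [[ 536.65361424 -153.13734245   78.29081715]]
cheek [ 547.1 -169.9  179.1] [ 550.  -136.4  183.1]
floor [ 567.  -153.4  156.2]
[[0.0, -0.96, -0.28, 380.52], [1.0, 0.0, -0.0, -150.7], [0.0, -0.28, 0.96, 412.73], [0.0, 0.0, 0.0, 1.0]] 4.2833 [-0.66802217  0.6606048   0.79424683]
```

View pics/w1z.png

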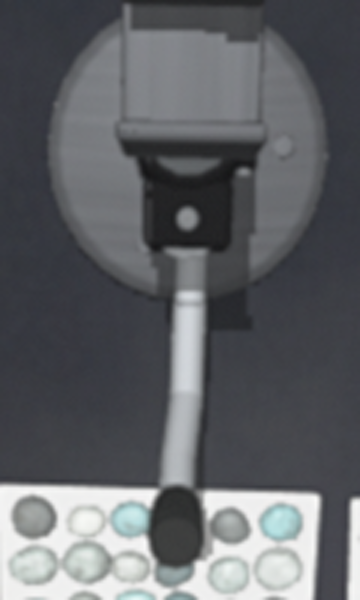

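Run:
```python
import cv2,pickle,numpy as np
from h import *
from workcell import *
w=pickle.load(open("w2.pkl","rb"))
V,U=np.mgrid[0:384,0:512]; P=px2w(w,U.ravel(),V.ravel())
m=(abs(P[:,0]-447)<15)&(abs(P[:,1]+150)<15)&(P[:,2]>149)&(P[:,2]<160); g2=P[m]; print("grip",g2.mean(0).round(1),g2.min(0).round(1),g2.max(0).round(1),m.sum())
m=(abs(P[:,0]-547)<5)&(abs(P[:,1]+153)<25)&(P[:,2]>175)&(P[:,2]<190); print("cheek",P[m].min(0) if m.any() else None)
g=(np.array([447.6,-149.3])+(g2.min(0)+g2.max(0))[:2]/2)/2 ; print("use",g)
th=np.radians(177.6)
movel([*g,200],frame(th,-1)); 
print(movel([*g,115],max_speed=80,guard=6),read_state()["eef_pos"],read_state()["ft_force"])
clamp(); s=read_state(); print(s["finger_gap"],s["gripper_force"],s["ft_force"],s["torque"],s["eef_pos"],s["time"])
c=camera("side"); cv2.imwrite("pics/s3.png",cv2.resize(c["image"][130:230,230:330],None,fx=5,fy=5,interpolation=cv2.INTER_CUBIC))
```

```text
grip [ 445.1 -149.9  154.5] [ 438.1 -157.3  149.1] [ 453.2 -142.2  156.6] 285
cheek [ 544.162279   -170.14163827  175.00192941]
use [ 446.64316889 -149.52518954]
False [ 446.89293389 -149.57277397  115.371986  ] [ 0.40911672 -0.94369566 -1.02970571]
14.550226745652996 58.2991898059845 [-2.27915576 -0.3212349   5.35326174] [0.00321283 0.37002841 0.00783091] [ 446.62360919 -149.53905311  115.10056197] 6.7667
```

View pics/s3.png

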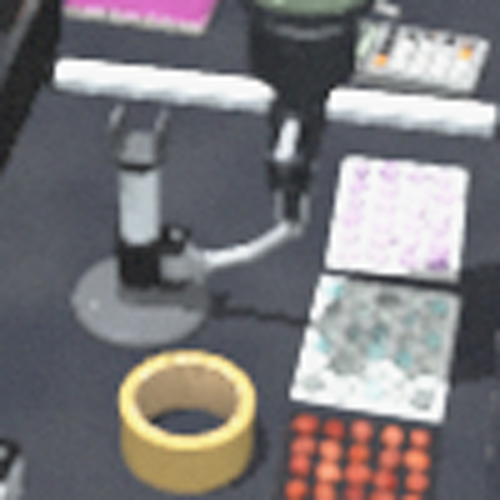

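Grip held. Next I lift 54.2 mm and compare the cradles with the top camera.

```bash
cat >> h.py <<'E'
from workcell import camera
def cradles(n=6):
    out=[]
    for _ in range(n):
        c=camera("top"); V,U=np.mgrid[155:215,190:315]; P=px2w(c,U.ravel(),V.ravel())
        f=lambda x,y,z:np.median(P[(abs(P[:,0]-x)<10)&(abs(P[:,1]-y)<10)&(abs(P[:,2]-z)<12)],0)
        out.append([f(562,-153.4,207),f(616,136.5,209)])
    return np.mean(out,0).round(2)
E
python3 - <<'E'
import numpy as np
from h import *
from workcell import *
s=read_state(); p=np.array(s["eef_pos"]); z0=115.10
p[2]=z0+54.2; movel(p,max_speed=50); wait(.3)
s=read_state(); print(s["eef_pos"],s["ft_force"],s["torque"],s["finger_gap"],s["time"]); print(cradles(),read_state()["time"])
E
```

```text
[ 446.63264212 -149.51599669  169.17953025] [ 3.13726451 -0.40062387 -5.76025753] [-0.10085918 -0.60928481  0.00832579] 14.317867466793027 8.35
[[ 561.82 -153.98  209.07]
 [ 617.07  136.59  209.67]] 8.65
```

Run:
```python
import numpy as np
from h import *
from workcell import *
Z=115.1+54.2+.5; th0=np.radians(177.3); g=np.array([446.63,-149.52]); u=lambda t:np.array([np.cos(t),np.sin(t)])
pin=g-90*u(th0); np.save("pin.npy",pin); print(pin)
movel([*g,Z],max_speed=20)
c=camera("side"); V,U=np.mgrid[130:270,190:310]; P=px2w(c,U.ravel(),V.ravel())
for x,y in((562,-153.4),(617,136.5)):
    q=P[(abs(P[:,0]-x)<9)&(abs(P[:,1]-y)<9)&(abs(P[:,2]-208)<10)]; print("side",np.median(q,0).round(1),len(q))
for k in range(1,9):
    t=th0-.1*k; movel([*(pin+90*u(t)),Z],frame(t,-1),max_speed=60)
    s=read_state(); f=np.array(s["ft_force"]); e=np.array(s["eef_pos"]); print(round(.1*k,2),"Fr %.1f Ft %.1f Fz %.1f"%(f[:2]@u(t),f[:2]@u(t+np.pi/2),f[2]),(e[:2]-pin-90*u(t)).round(2),e[2].round(2),round(s["time"],2),round(float(s["torque"][2]),2))
print(cradles(4))
```

```text
[ 536.53008875 -153.75958056]
side [ 563.4 -152.3  208.3] 13
side [621.  138.4 209.6] 13
0.1 Fr -0.8 Ft -0.9 Fz -3.9 [-0.09  0.06] 169.85 9.25 0.05
0.2 Fr 0.5 Ft 0.4 Fz -3.9 [-0.22 -0.2 ] 169.75 9.55 0.04
0.3 Fr 1.3 Ft -1.1 Fz -4.3 [-0.31 -0.3 ] 169.7 9.85 0.07
0.4 Fr 2.7 Ft -0.8 Fz -4.9 [-0.39 -0.27] 169.68 10.15 0.04
0.5 Fr 5.5 Ft -1.1 Fz -4.2 [-0.45 -0.22] 169.65 10.45 -0.04
0.6 Fr 6.2 Ft -1.1 Fz -4.2 [-0.45 -0.11] 169.64 10.75 -0.02
0.7 Fr 6.6 Ft 0.4 Fz -3.5 [-0.46  0.02] 169.62 11.05 -0.03
0.8 Fr 7.1 Ft -0.8 Fz -4.4 [-0.43  0.1 ] 169.6 11.35 -0.08
[[   nan    nan    nan]
 [617.25 136.69 209.4 ]]
  return _methods._mean(a, axis=axis, dtype=dtype,
  ret = um.true_divide(
```

Run:
```python
import numpy as np
from h import *
from workcell import *
Z=169.8+.3; th0=np.radians(177.3); pin=np.load("pin.npy"); u=lambda t:np.array([np.cos(t),np.sin(t)]); R=90.4
for k in [.8,.88,.96,1.04,1.12,1.2,1.28,1.34,1.4,1.44,1.48,1.52,1.56,1.6]:
    t=th0-k; movel([*(pin+R*u(t)),Z],frame(t,-1),max_speed=50)
    s=read_state(); f=np.array(s["ft_force"]); e=np.array(s["eef_pos"]); r=e[:2]-pin
    Fr=f[:2]@u(t);Ft=f[:2]@u(t+np.pi/2); print(round(k,2),"real %.3f R %.2f"%(th0-np.arctan2(r[1],r[0]),np.hypot(*r)),"Fr %.1f Ft %.1f Fz %.1f"%(Fr,Ft,f[2]),e[2].round(2),round(s["time"],2))
    if abs(Ft)>11 or abs(Fr)>25: break
    if k<1.04: Z+=np.clip(169.9-e[2],-.3,.3)
    R+=np.clip(Fr*.04,-.3,.3)
```

```text
0.8 real 0.795 R 90.40 Fr 5.1 Ft 1.2 Fz -5.7 169.93 11.8
0.88 real 0.878 R 90.48 Fr 3.2 Ft -0.0 Fz -5.7 169.97 12.09
0.96 real 0.959 R 90.58 Fr 2.6 Ft 0.5 Fz -4.7 170.02 12.38
1.04 real 1.038 R 90.64 Fr 2.1 Ft 1.0 Fz -2.8 169.9 12.68
1.12 real 1.120 R 90.66 Fr 2.7 Ft 1.2 Fz -5.3 169.99 12.97
1.2 real 1.197 R 90.70 Fr -0.4 Ft 1.4 Fz -1.8 169.85 13.26
1.28 real 1.278 R 90.72 Fr -2.3 Ft 1.4 Fz -0.5 169.94 13.55
1.34 real 1.340 R 90.68 Fr -1.7 Ft 1.8 Fz -5.1 169.95 13.81
1.4 real 1.398 R 90.63 Fr -3.1 Ft 1.6 Fz 0.5 169.83 14.07
1.44 real 1.439 R 90.71 Fr -2.3 Ft 1.8 Fz 3.0 169.93 14.32
1.48 real 1.478 R 90.70 Fr -0.9 Ft 4.3 Fz 5.1 169.95 14.57
1.52 real 1.521 R 90.60 Fr -1.7 Ft 2.7 Fz 5.0 169.99 14.82
1.56 real 1.538 R 90.81 Fr -0.2 Ft 18.4 Fz 16.0 169.74 15.07
```

Tangential force rose to 18 N at about 1.54 rad, as it would at the lever's stop. I'll check with the cameras.

Run:
```python
import numpy as np,cv2
from h import *
from workcell import *
ims=[]
for n,(a,b,e,f) in {"side":(120,250,190,320),"wrist":(0,384,0,512)}.items():
    im=camera(n)["image"][a:b,e:f]; ims.append(cv2.resize(im,(int(400*(f-e)/(b-a)) if n=="side" else 400,400 if n=="side" else 300),interpolation=cv2.INTER_CUBIC))
o=np.zeros((400,800,3),np.uint8); o[:,:400]=ims[0]; o[:300,400:]=ims[1]; cv2.imwrite("pics/f1.png",o)
for n in("side","top","wrist"):
    h={0:[],1:[]}
    for _ in range(4):
        c=camera(n); V,U=np.mgrid[0:384,0:512]; P=px2w(c,U.ravel(),V.ravel())
        for i,(x,y) in enumerate(((562,-153.4),(617,136.5))):
            q=P[(abs(P[:,0]-x)<10)&(abs(P[:,1]-y)<10)&(abs(P[:,2]-209)<9)]; h[i]+=q[:,2].tolist()
    print(n,[(len(v),np.median(v).round(2) if v else 0) for v in h.values()])
s=read_state(); print(s["ft_force"],s["eef_pos"],s["time"],s["finger_gap"])
```

```text
side [(0, 0), (72, np.float64(208.56))]
top [(0, 0), (167, np.float64(209.52))]
wrist [(0, 0), (0, 0)]
[-18.07568013   1.12427584  15.27464087] [537.77215493 -62.97795677 169.72230124] 15.7667 14.559827873288697
```

View pics/f1.png

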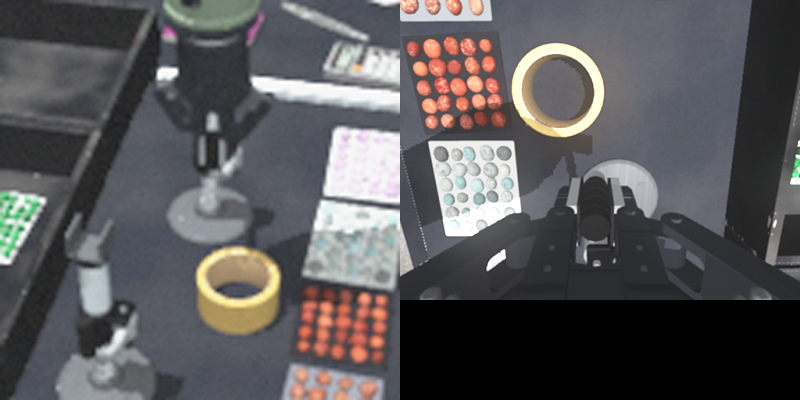

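The side view shows the gripper on the lever, which now lies along its shut direction; nothing else has moved. I'll push a little further to confirm the stop, then ease off slightly.

Run:
```python
import numpy as np
from h import *
from workcell import *
th0=np.radians(177.3); pin=np.load("pin.npy"); u=lambda t:np.array([np.cos(t),np.sin(t)]); R=90.7
for k,Z in((1.56,170.2),(1.573,170.3),(1.555,170.2)):
    t=th0-k; movel([*(pin+R*u(t)),Z],frame(th0-1.55,-1),max_speed=20); wait(.2)
    s=read_state(); f=np.array(s["ft_force"]); e=np.array(s["eef_pos"]); r=e[:2]-pin
    print(k,"real %.4f R %.2f"%(th0-np.arctan2(r[1],r[0]),np.hypot(*r)),"Fr %.1f Ft %.1f Fz %.1f"%(f[:2]@u(t),f[:2]@u(t+np.pi/2),f[2]),e[2].round(2),round(s["time"],2))
```

```text
1.56 real 1.5370 R 90.73 Fr -0.8 Ft 16.7 Fz 11.6 169.85 16.22
1.573 real 1.5398 R 90.81 Fr -0.2 Ft 26.1 Fz 15.5 169.81 16.67
1.555 real 1.5361 R 90.76 Fr -0.6 Ft 16.3 Fz 9.4 169.88 17.12
```

```bash
python3 -c "
from workcell import *
print(finish_job())"
```

```text
the job is handed in; nothing more can be done
None
```

I raised the low leg by about 54.8 mm to match the locked leg and swung its lever hard against its stop. I handed it in still holding the grip, at about 17 s of the 35 s. The gripper hid that cradle at the end, so I judged the final height from the tool's height (steady to about 0.2 mm), not from a camera.

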